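# Shut the loaded tilt-out bin and gauge-test its lip

## Robot

A 6-joint arm with a two-finger parallel gripper is mounted at the origin on the work surface. World frame = base frame: x ahead of the robot, y to its left, z up, the work surface at z = 0. Lengths are in mm, angles in rad, forces in N, time in s.
With the tool pointing down it reaches from about 275 to 750 mm from the base axis. Payload 10.2 kg.
Tool frame: the origin (TCP) lies at the very end of the fingers, on their centre line; the grasp point (between the pads) lies ctrl.grip_depth behind it (ctrl.grip_depth is the distance from the TCP to the grasp point, in mm); z points along the fingers, y is the direction in which the jaws open and shut (so a half turn about z gives the same grasp; the last joint's range is limited). The gripper opens to 85 mm and grips with 20 to 120 N. Pads are 22 mm wide; open, the fingers measure 114 mm over their backs; the gripper's body (76 mm by 85 mm) begins 54 mm behind the grasp point. The pads swing forward as they close: fully open they stand 13 mm farther back than shut.
Start: joints at [-1.423, 0.313, 1.498, -0, 1.331, -0.223], TCP at [190.227, -489.331, 231.294] pointing down, gripper open.
Joint ranges: [-2.94, 2.94], [-0.97, 2.17], [0.19, 2.56], [-1.23, 4.37], [0.02, 3.11], [-2.88, 2.88]. Speed limits (rad/s): [2.39, 2.39, 3.01, 3.14, 3.14, 3.14].

## Interface

Orientations are given as a unit quaternion [w, x, y, z].
In Python, from rig import telemetry, eyes, ctrl, nets gives the robot as it stands. The module is installed in compiled form; this text tells all that it offers.
- The arm moves only by the tool drive_tool, never from a script. Its argument "series" is text: rows parted by semicolons, each of 7 numbers parted by spaces: the shift along the tool's x, y, z normalised to -1 to 1, where 1 is 0.12 m, then the turn, a rotation vector about the tool's x, y, z normalised to -1 to 1, where 1 is 0.5 rad, then the opening, from 0 (shut) to 1 (fully open). In form: tx ty tz wx wy wz hand; .... A call has 1 to 20 rows; each row is the pose to reach, as a shift and turn from the pose measured when the call began, along the tool's axes at that moment; what a row does not reach only later rows make up. A row lasts 1/10 s, in which the tool goes at most 50 mm and 8.59 degrees, less where a joint would pass 70% of its speed; a pose out of reach is approached as far as the arm can. A call with a number of a shift or a turn outside -1 to 1 is refused whole. A call with a gripper value outside its range is refused whole. The fingers move at their own pace and stop on an object; "newtons" is the grip in N (left out, the last holds). Time passes only in rows, so rows that repeat a pose let the fingers close. It gives the time, the measured TCP pose, the force and the opening at its end, in the units of the state.
- telemetry.sense(): the state, without advancing time (a new reading comes with each control period).
- eyes.capture(name): name is "side" or "top"; returns a dict with "frame" (480x640x3 uint8, red, green, blue), "fx", "fy", "cx", "cy" (pixels), "view" (4x4, takes a point from world to camera coordinates). Camera axes: x right, y up, looking along -z (the intrinsics and any distortion apply to the point x, -y, -z); pixel columns grow to the right and rows downward; lengths in mm; the calibration is good to about 2 mm. A picture is of the moment at which its call begins. There is no depth.
- ctrl.finish_job(): hands the job in, once; it reports no verdict.
Trained networks look in a picture, given as the dict that the camera call returned (one of the last four; its "shot" number tells which), for a name from the list of things; names that differ only in an ending like _2 or _b are one class to them, and where a whole thing is asked for, a point or a joint stands for the part that bears it (a point fixed in the world has none). Each returns a list of dicts, best first, with "confidence" (0 to 1); they miss things now and then, are a little off and sometimes report something else, mostly with a low value. They report only what shows in the picture. A call takes as long as a camera call. They do not tell look-alikes from the thing itself.
- nets.spot_in(name, picture): "rect" ([left, top, right, bottom] in pixels, round what is visible of it).
The state is a dict: "time_s": time; "joints": joint angles; "dq": joint speeds; "tau": joint torques, N m; "eef_pos": TCP position; "ee_rot": TCP orientation; "force": force on the tool from outside, world axes, zero at the start; "wrist_torque": the same for the moment, N m; "grip_width": opening from 0.0 (shut) to 1.0 (fully open).
Only numpy, scipy, OpenCV 4.12 (cv2) and the standard library are available. Lean on these libraries where they do the work, as an engineer would, in place of code of your own. Each camera call takes 0.05 s, during which the arm holds its last target. There are 200 camera calls.

## Task

Push the loaded tilt-out bin under the little pine shelf fully shut; only then lift the push gauge out of its cradle and test that the bin stays shut: hold the gauge upright with its rubber foot inside the ring marked on top of the bin's lip, gently pressed so that the sprung plunger is about half way in. Finish while still holding it there, and leave the other things on the counter where they lie.

Things in the scene. Friction and masses are not known exactly. Their poses are not given: they have to be found in the camera images.
- hinge (a point): middle of the bin's hinge line, 25 mm above the counter, fixed to the shelf. x points level from the bin's front into the bin (away from the robot, give or take 0.2 rad), y along the hinge line, z up
- unit: small pine shelf over the bin, fixed, 560 mm wide; origin on the counter right below hinge, same axes. The shelf's top is 190 mm above the counter, its front edge at x = +20 mm; loose things on it stand at x > 110 mm and are up to 75 mm high. Grey hanger plates beside the bin, behind its front
- bin (a joint): grey plastic tilt-out bin, 280 mm wide, hinged at the bottom of its front: tilt in rad, 0 = fully shut on its stop, positive = top leaning out to the robot (at most 0.4). Smooth, slippery plastic. The stiff hinge keeps it where it is left. Pushing the lip's outer edge level, away from the robot, with about 2 to 7 N shuts it
- lip (a point): middle of the outer top edge of the flat lip along the bin's whole top; moves with the bin. Shut, the lip's top is level, 165 mm above the counter (140 mm above the hinge), and this edge is at x = -48 mm in the hinge frame. The edge is turned down 26 mm. As the bin shuts, the edge rises up to 25 mm, so a pusher's body must not sit close over the lip. Only low things stand on the counter before it
- spot (a point): centre of the ring (black line, inner diameter 30 mm, small cross at the centre) printed on the top of the bin's lip, 23 mm in from the lip's outer edge (x = -25, z = +140 mm in the hinge frame when shut), anywhere along the middle 140 mm of the lip; moves and tilts with the bin; z = out of the lip's top, x and y as at the hinge when shut
- gauge_mid (a point): centre, half-way up, of the push gauge, an aluminium box 34 x 34 mm and 60 mm high, 0.2 kg, with a round dial on top, standing upright in its cradle; z = up along the gauge, x and y square to its sides. Below the body a round steel plunger with a rubber foot sticks out 32 mm, so the foot's underside is 62 mm below this point when the plunger is out
- foot (a point): centre of the underside of the gauge's rubber foot (14 mm diameter), at the end of the plunger, same axes as the gauge
- plunger (a joint): travel of the sprung plunger into the gauge in m: 0 = out, 0.016 = pushed in to its stop. It starts to move at about 1.5 N and takes 0.25 N more per mm, so 3.5 N at half way (0.008)
- cradle: fixed black holder, 56 x 56 mm and 48 mm high, open pocket at the top; origin at its underside's centre. The gauge's body sits 8 mm deep in it with 2 mm play; its lower end rests 40 mm above the counter. Lift the gauge straight up
- bottle: bystander: small brown glass bottle with white twist cap, 42 mm diameter, 86 mm high, origin under its base
- nozzle: bystander: white plastic hand vacuum nozzle lying on the counter, 130 mm long along its x, 34 mm wide, 32 mm high, origin under its middle
- padholder: bystander: green scrubbing pad holder with a bow handle, 90 x 60 mm, 52 mm high, origin under its middle
- pull: bystander: steel drawer pull lying flat, 106 mm long along its x, 33 mm wide, 10 mm thick, origin under its middle
Mind the look-alikes: they are no part of the job. Of the things that look like the cradle, take the one that is nearest to the robot's base at the start.

How it is judged (in metres and radians):
On the way, in this order (a step that is already met when the one before it is completed fails the run):
1. the bin is pushed fully shut (value of joint bin below 0.04 rad), for 0.2 s.
2. the gauge is lifted clear of its cradle (height (world z) of gauge_mid above 0.095 m and contact force between gauge and cradle below 0.1 N), for 0.1 s.
At the end, for the whole second after the job is handed in: The bin is still shut (within 0.04 rad); the gauge, held by the fingers and out of its cradle, is upright within 0.15 rad with its foot on the lip within 10 mm of the ring's centre, the plunger 3 to 13 mm in and the push on the bin between 1 and 8 N, through the last second (horizontal distance between foot and spot below 0.01 m and angle between gauge_mid's own z axis and vertical below 0.15 rad and value of joint plunger between 0.003 and 0.013 m and contact force between plunger and bin above 1 N and contact force between gauge and bin below 8 N and contact force between gauge and the fingers above 1 N and contact force between gauge and cradle below 0.2 N and height (world z) of gauge_mid above 0.19 m and value of joint bin below 0.04 rad); the arm keeps its last pose, push and grip.
It fails at once if a bystander is moved more than 30 mm (distance of any of bottle, nozzle, padholder, pull from where it was at the start of the episode above 0.03 m).
It fails at once if the gauge is jammed on the bin with more than 15 N (contact force between gauge and bin above 15 N).
It also fails if it takes over 54 s, if anything falls off the work surface, if the arm or the gripper's body presses on something with over 40 N, if the wrist force passes 120 N, or if a joint passes its speed limit or range.

## Working session

There is one attempt and no reset: what is moved stays moved. The work goes in short steps, Python scripts to look and compute and a tool call to move; the robot and the scene stay as the last step left them, time stands still between calls to the robot, and variables do not carry over. Pictures are saved under pics/ and viewed, about 8 in all and at most 12, crops included, and the job is handed in when it is done.

Besides the shell and the picture viewer there is one more tool, called after "Call:" as name(argument=value, ...), one argument or row to a line, values as JSON. drive_tool: Moves the arm, as the interface text tells. Scaled input: -1 to 1 covers 0.12 m each way for a shift and 0.5 rad each way for a turn. Its arguments: {"type":"object","properties":{"series":{"type":"string"},"newtons":{"type":"number"}},"required":["series"]}

```bash
mkdir -p pics; cat > h.py <<'E'
import numpy as np, cv2
from rig import telemetry, eyes, ctrl, nets
def proj(p,P):
    V=np.array(p["view"]); c=V[:3,:3]@np.asarray(P,float)+V[:3,3]
    return np.array([p["cx"]+p["fx"]*c[0]/-c[2], p["cy"]+p["fy"]*-c[1]/-c[2]])
def ray(p,u,v):
    V=np.array(p["view"]); d=np.array([(u-p["cx"])/p["fx"],-(v-p["cy"])/p["fy"],-1])
    return -V[:3,:3].T@V[:3,3], V[:3,:3].T@d
def atz(p,u,v,z):
    o,d=ray(p,u,v); return o+d*(z-o[2])/d[2]
def tri(p1,a,p2,b):
    o1,d1=ray(p1,*a); o2,d2=ray(p2,*b)
    t=np.linalg.lstsq(np.c_[d1,-d2],o2-o1,rcond=None)[0]
    A=o1+d1*t[0];B=o2+d2*t[1]; return (A+B)/2,np.linalg.norm(A-B)
def save(p,n,crop=None,s=1):
    f=p["frame"][:,:,::-1]
    if crop: f=f[crop[1]:crop[3],crop[0]:crop[2]]
    cv2.imwrite("pics/"+n,cv2.resize(f,None,fx=s,fy=s,interpolation=cv2.INTER_CUBIC))
E
python3 - <<'E'
from h import *
s=eyes.capture("side");t=eyes.capture("top")
print({k:v for k,v in s.items() if k!="frame"});print({k:v for k,v in t.items() if k!="frame"})
save(s,"s0.png");save(t,"t0.png")
for p,n in((s,"side"),(t,"top")):
  for o in("gauge_mid","cradle","bin","spot","bottle","nozzle","padholder","pull","unit"):
    print(n,o,[(np.round(r["rect"]).tolist(),round(r["confidence"],2)) for r in nets.spot_in(o,p)][:5])
print(telemetry.sense(),ctrl.grip_depth)
E
```

```text
{'fx': 560.8272865439047, 'fy': 560.8272865439047, 'cx': 319.9085068445753, 'cy': 246.74650873697288, 'view': array([[-9.85132856e-01, -1.70800540e-01, -1.84507665e-02,
         5.48249615e+02],
       [ 1.20213583e-01, -7.62087889e-01,  6.36215956e-01,
        -1.31739294e+02],
       [-1.22727134e-01,  6.24539210e-01,  7.71290364e-01,
        -1.20788800e+03],
       [ 0.00000000e+00,  0.00000000e+00,  0.00000000e+00,
         1.00000000e+00]]), 'shot': 1}
{'fx': 543.0423374931997, 'fy': 543.0423374931997, 'cx': 312.7927322033124, 'cy': 245.98932341397173, 'view': array([[ 8.07181345e-03, -9.99958252e-01,  4.28264347e-03,
         6.80156197e-01],
       [ 9.95310604e-01,  8.44699415e-03,  9.63610407e-02,
        -5.48710959e+02],
       [-9.63931933e-02,  3.48475211e-03,  9.95337234e-01,
        -9.85300138e+02],
       [ 0.00000000e+00,  0.00000000e+00,  0.00000000e+00,
         1.00000000e+00]]), 'shot': 2}
side gauge_mid [([348.0, 302.0, 371.0, 332.0], 0.64)]
side cradle [([344.0, 317.0, 378.0, 351.0], 0.75), ([289.0, 333.0, 322.0, 371.0], 0.67)]
side bin [([235.0, 186.0, 316.0
[... 873 characters left out ...]
.75)]
{'time_s': 1.0, 'joints': array([-1.42340852e+00,  3.12864670e-01,  1.49770664e+00, -1.03433225e-05,
        1.33098956e+00, -2.23367607e-01]), 'dq': array([ 0.00175181,  0.00034359, -0.00137086, -0.00230577, -0.00164338,
        0.00017356]), 'tau': array([-2.51901702e-04, -4.12158895e+01, -2.59896827e+01, -3.53216401e-04,
        4.15269606e-04, -8.72668636e-06]), 'eef_pos': array([ 190.22051589, -489.33190717,  231.30976262]), 'ee_rot': array([ 1.56921982e-05,  9.82866476e-01,  1.84318990e-01, -5.62374729e-06]), 'force': array([-0.0928144 ,  0.60406902,  0.60877817]), 'wrist_torque': array([ 0.00625258, -0.00452323, -0.01793483]), 'grip_width': 0.9958356686581966} 18.700000000000003
```

View pics/s0.png

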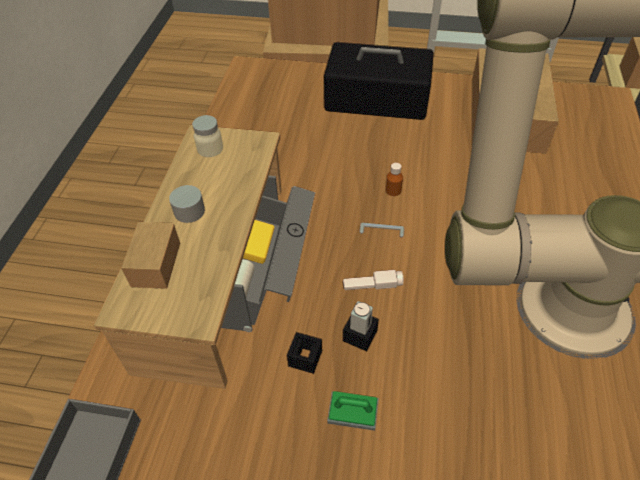

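View pics/t0.png

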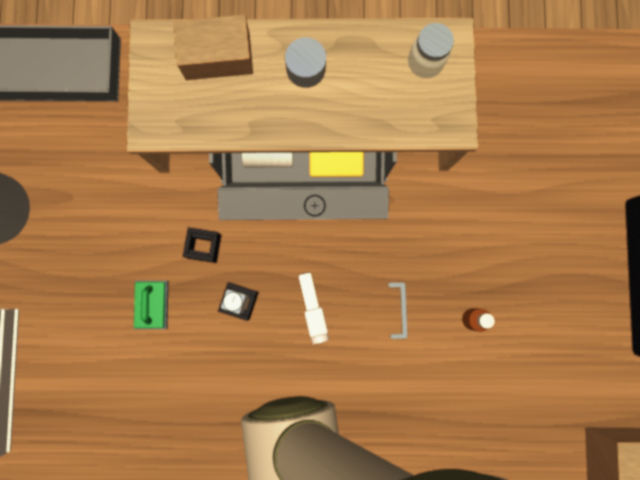

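Side: the tilted-out lip runs (302,187)–(290,297), with the ring at (295,230). In the top view the ring is at (315,205). There are two cradle look-alikes: A holds the gauge (side 361,330; top 238,302), and B is empty (side 305,352; top 202,245). A is nearer the base and has the gauge in it, so I choose A.

```bash
python3 - <<'E'
from h import *
s=eyes.capture("side");t=eyes.capture("top")
a=atz(t,127,152,190);b=atz(t,477,151,190);print("shelf front",a,b,"yaw",np.arctan2(-(a-b)[0],(a-b)[1]),np.linalg.norm(a-b))
print("ring",tri(s,(295,230),t,(315,205)))
print("lip L",tri(s,(290,297),t,(219,219)),"lip R",tri(s,(313,190),t,(388,218)))
print("cradleA top",atz(t,238,301,48),"B",atz(t,202,245,48))
print("dial top",tri(s,(362,308),t,(233,301)))
for n,p,c in(("a",s,(250,170,400,350)),("b",t,(180,140,400,330))): save(p,n+"1.png",c,3 if n=="b" else 3.3)
E
```

```text
shelf front [680.01122088 301.46380792 190.        ] [ 686.77256119 -254.01264196  190.        ] yaw 0.012171544651392285 555.517598371849
ring (array([605.14058959,   2.60737258, 150.33045201]), np.float64(1.2392342255139106))
lip L (array([582.61614345, 161.82330955, 139.73338829]), np.float64(2.369589452168851)) lip R (array([ 586.6137435 , -117.22476623,  151.68831012]), np.float64(5.684141257662552))
cradleA top [445.72260412 139.46420785  48.        ] B [546.70190834 207.18734864  48.        ]
dial top (array([446.35551093, 140.68344344, 103.17185807]), np.float64(0.7960338958684638))
```

View pics/b1.png

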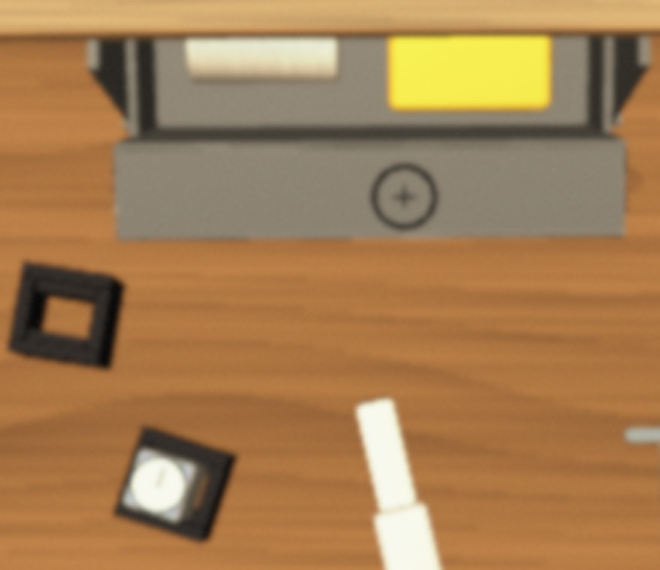

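View pics/a1.png

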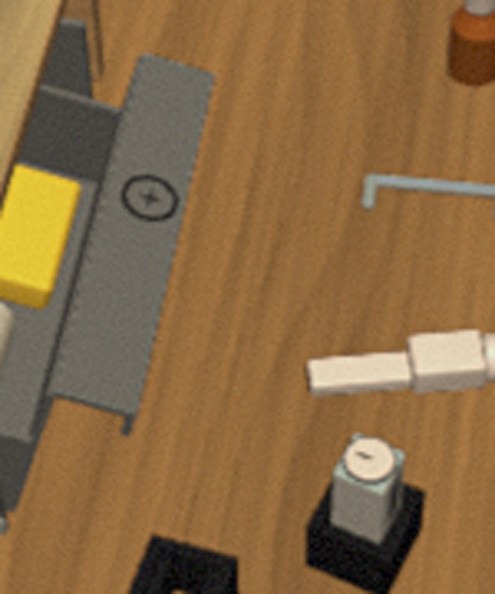

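Call:
drive_tool(
  series="1 -0.64 0 0 0 0 0;1 -0.64 0 0 0 0 0;1 -0.64 0 0 0 0 0;1 -0.64 0 0 0 0 0",
  newtons=40,
)

```text
time_s: 1.5
eef_pos: [276.3, -371.0, 231.7]
ee_rot: [-0.0, 0.982, 0.186, 0.0]
force: [-0.0, 0.2, -0.2]
grip_width: 0.331
```

Call:
drive_tool(
  series="1 -0.64 0 0 0 0 0;1 -0.64 0 0 0 0 0;1 -0.64 0 0 0 0 0;1 -0.64 0 0 0 0 0",
)

```text
time_s: 1.9
eef_pos: [361.8, -252.4, 232.1]
ee_rot: [-0.0, 0.982, 0.189, 0.001]
force: [-0.5, 0.1, -0.2]
grip_width: -0.003
```

Call:
drive_tool(
  series="1 -0.64 0 0 0 0 0;1 -0.64 0 0 0 0 0;1 -0.64 0 0 0 0 0;1 -0.64 0 0 0 0 0",
)

```text
time_s: 2.3
eef_pos: [446.5, -133.7, 232.3]
ee_rot: [-0.0, 0.981, 0.192, 0.001]
force: [0.1, -1.2, 0.7]
grip_width: 0.002
```

Call:
drive_tool(
  series="1 -0.64 0 0 0 0 0;1 -0.64 0 0 0 0 0;1 -0.64 0 0 0 0 0;1 -0.64 0 0 0 0 0",
)

```text
time_s: 2.7
eef_pos: [530.5, -15.2, 232.1]
ee_rot: [-0.001, 0.981, 0.193, 0.001]
force: [0.1, -1.0, -0.5]
grip_width: -0.002
```

```bash
cat >> h.py <<'E'
from scipy.spatial.transform import Rotation as Ro
def cmd(P,yaw):
    s=telemetry.sense(); q=s["ee_rot"]; R=Ro.from_quat([q[1],q[2],q[3],q[0]])
    T=Ro.from_matrix(np.array([[np.cos(yaw),np.sin(yaw),0],[np.sin(yaw),-np.cos(yaw),0],[0,0,-1]]))
    d=R.inv().apply(np.array(P)-s["eef_pos"])/120; w=(R.inv()*T).as_rotvec()/.5
    x=R.as_matrix()[:,0]
    print("t",round(s["time_s"],2),"pos",s["eef_pos"].round(1),"yaw",np.arctan2(x[1],x[0]).round(3),"F",s["force"].round(2),"g",round(s["grip_width"],3)); print("cmd",d.round(3),w.round(3))
E
python3 -c "
from h import *
cmd([545,22,231],0.01)"
```

```text
t 2.7 pos [530.5 -15.2 232.1] yaw 0.389 F [ 0.1  -1.03 -0.53] g -0.002
cmd [ 0.229 -0.241  0.01 ] [-0.003 -0.005  0.758]
```

Call:
drive_tool(
  series="0.22 -0.24 0 0 0 0.3 0;0.22 -0.24 0 0 0 0.6 0;0.22 -0.24 0.3 0 0 0.76 0;0.22 -0.24 0.6 0 0 0.76 0;0.22 -0.24 0.8 0 0 0.76 0;0.22 -0.24 0.8 0 0 0.76 0;0.22 -0.24 0.8 0 0 0.76 0",
)

```text
time_s: 3.4
eef_pos: [544.7, 20.4, 137.1]
ee_rot: [-0.001, 1.0, 0.004, 0.002]
force: [0.2, 0.6, 0.1]
grip_width: 0.001
```

```bash
python3 -c "
from h import *
cmd([604,22,135],0.01)"
```

```text
t 3.4 pos [544.7  20.4 137.1] yaw 0.008 F [0.16 0.64 0.05] g 0.001
cmd [ 0.495 -0.01   0.019] [-0.003 -0.006 -0.004]
```

Push up to about 598 at first, slowly, then creep.

Call:
drive_tool(
  series="0.1 0 0 0 0 0 0;0.16 0 0 0 0 0 0;0.2 0 0 0 0 0 0;0.24 0 0 0 0 0 0;0.27 0 0 0 0 0 0;0.3 0 0 0 0 0 0;0.33 0 0 0 0 0 0;0.36 0 0 0 0 0 0;0.38 0 0 0 0 0 0;0.4 0 0 0 0 0 0;0.42 0 0 0 0 0 0;0.42 0 0 0 0 0 0",
)

```text
time_s: 4.6
eef_pos: [595.5, 20.8, 137.2]
ee_rot: [-0.001, 1.0, 0.004, 0.002]
force: [-0.2, 0.8, 0.2]
grip_width: -0.002
```

Call:
drive_tool(
  series="0.01 0 0 0 0 0 0;0.02 0 0 0 0 0 0;0.03 0 0 0 0 0 0",
)

```text
time_s: 4.9
eef_pos: [599.2, 20.8, 137.2]
ee_rot: [-0.001, 1.0, 0.004, 0.002]
force: [-2.1, -0.7, 1.7]
grip_width: 0.001
```

Call:
drive_tool(
  series="0.01 0 0 0 0 0 0;0.02 0 0 0 0 0 0;0.03 0 0 0 0 0 0",
)

```text
time_s: 5.2
eef_pos: [602.9, 20.8, 137.3]
ee_rot: [-0.001, 1.0, 0.004, 0.002]
force: [-3.0, 1.3, 1.2]
grip_width: -0.002
```

Call:
drive_tool(
  series="0.01 0 0 0 0 0 0;0.02 0 0 0 0 0 0",
)

```text
time_s: 5.4
eef_pos: [605.4, 20.8, 137.3]
ee_rot: [-0.001, 1.0, 0.004, 0.002]
force: [-2.4, -0.2, 1.3]
grip_width: -0.003
```

```bash
python3 -c "
from h import *
cmd([604,22,135],0.01)
s=eyes.capture('side');t=eyes.capture('top')
a=s['frame'][130:330,220:420][:,:,::-1];b=t['frame'][120:320,220:420][:,:,::-1]
cv2.imwrite('pics/p2.png',cv2.resize(np.hstack([a,b]),None,fx=2,fy=2))"
```

```text
t 5.4 pos [605.4  20.8 137.3] yaw 0.008 F [-2.44 -0.19  1.31] g -0.003
cmd [-0.012 -0.01   0.019] [-0.003 -0.008 -0.004]
```

View pics/p2.png

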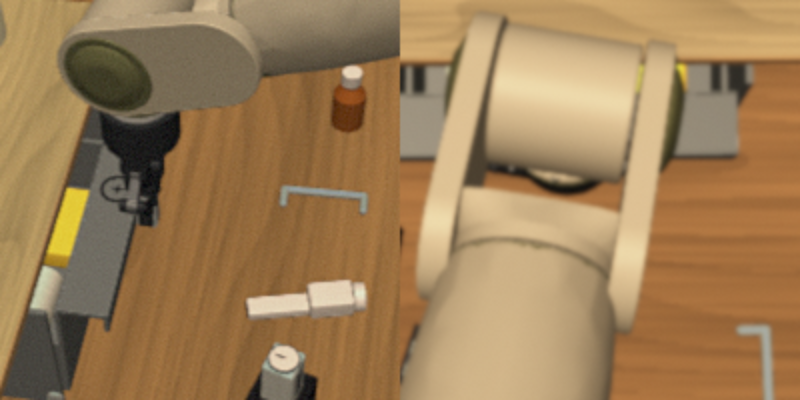

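The fingers touch the lip, whose edge now lies at top-image row ~198 (it was 219). The bin is closing but not shut yet, so I keep pushing.

Call:
drive_tool(
  series="0.015 0 0 0 0 0 0;0.03 0 0 0 0 0 0;0.045 0 0 0 0 0 0;0.06 0 0 0 0 0 0",
)

```text
time_s: 5.9
eef_pos: [609.1, 20.9, 137.2]
ee_rot: [-0.001, 1.0, 0.004, -0.003]
force: [-34.7, -2.7, 17.8]
grip_width: -0.0
```

Call:
drive_tool(
  series="0.01 0 0 0 0 0 0;0.02 0 0 0 0 0 0;0.03 0 0 0 0 0 0",
)

```text
time_s: 6.2
eef_pos: [608.9, 20.9, 137.2]
ee_rot: [-0.001, 1.0, 0.005, -0.009]
force: [-35.1, -1.4, 17.3]
grip_width: -0.002
```

Call:
drive_tool(
  series="0.01 0 0 0 0 0 0;0.02 0 0 0 0 0 0",
)

```text
time_s: 6.4
eef_pos: [608.7, 20.9, 137.3]
ee_rot: [-0.0, 1.0, 0.005, -0.013]
force: [-26.9, -1.3, 13.8]
grip_width: -0.001
```

```bash
python3 -c "
from h import *
cmd([604,22,135],0.01)
t=eyes.capture('top')
g=t['frame'].astype(int)
for c in (225,232,380,384):
  print(c,[ (r,(g[r,c,0]-g[r,c,2]),g[r,c].sum()//3) for r in range(150,215,3)])
print([atz(t,384,r,165).round(1) for r in (185,190,195,200)])"
```

```text
t 6.4 pos [608.7  20.9 137.3] yaw 0.009 F [-26.87  -1.32  13.75] g -0.001
cmd [-0.038 -0.009  0.02 ] [-0.002  0.053 -0.001]
225 [(150, np.int64(93), np.int64(122)), (153, np.int64(36), np.int64(97)), (156, np.int64(25), np.int64(113)), (159, np.int64(24), np.int64(114)), (162, np.int64(26), np.int64(114)), (165, np.int64(27), np.int64(130)), (168, np.int64(29), np.int64(140)), (171, np.int64(30), np.int64(141)), (174, np.int64(31), np.int64(141)), (177, np.int64(30), np.int64(142)), (180, np.int64(30), np.int64(141)), (183, np.int64(30), np.int64(143)), (186, np.int64(31), np.int64(143)), (189, np.int64(30), np.int64(144)), (192, np.int64(31), np.int64(143)), (195, np.int64(25), np.int64(108)), (198, np.int64(52), np.int64(71)), (201, np.int64(102), np.int64(110)), (204, np.int64(103), np.int64(111)), (207, np.int64(99), np.int64(107)), (210, np.int64(105), np.int64(112)), (213, np.int64(110), np.int64(120))]
232 [(150, np.int64(96), np.int64(124)), (153, np.int64(33), np.int64(75)), (156, np.int64(20), np.int64(85)), (159, np.int64(20), np.int64(85)), (162, np.int64(20), np.int64(87
[... 1635 characters left out ...]
int64(28), np.int64(133)), (171, np.int64(27), np.int64(132)), (174, np.int64(29), np.int64(132)), (177, np.int64(28), np.int64(132)), (180, np.int64(28), np.int64(133)), (183, np.int64(28), np.int64(133)), (186, np.int64(28), np.int64(134)), (189, np.int64(28), np.int64(133)), (192, np.int64(27), np.int64(132)), (195, np.int64(16), np.int64(67)), (198, np.int64(78), np.int64(89)), (201, np.int64(97), np.int64(103)), (204, np.int64(98), np.int64(104)), (207, np.int64(105), np.int64(113)), (210, np.int64(105), np.int64(113)), (213, np.int64(112), np.int64(121))]
[array([ 635.9, -109.2,  165. ]), array([ 627.6, -109.2,  165. ]), array([ 619.4, -109.2,  165. ]), array([ 611.2, -109.1,  165. ])]
```

Call:
drive_tool(
  series="-0.1 0 0 0 0 0 0;-0.4 0 0 0 0 0 0;-0.6 0 -0.3 0 0 0 0;-0.8 0 -0.6 0 0 0 0.5;-1 -0.3 -0.6 0 0 0 1;-1 -0.6 -0.6 0 0 -0.3 1;-1 -0.9 -0.6 0 0 -0.6 1;-1 -0.9 -0.6 0 0 -0.6 1",
)

```text
time_s: 7.25
eef_pos: [489.6, 130.9, 213.0]
ee_rot: [-0.003, 0.987, 0.158, -0.012]
force: [0.2, -1.0, 0.3]
grip_width: 0.846
```

```bash
python3 - <<'E'
from h import *
t=eyes.capture("top");s=eyes.capture("side")
for p in(t,s):
  for o in ("gauge_mid","cradle","spot"): print(o,[(np.round(r["rect"],1).tolist(),round(r["confidence"],2)) for r in nets.spot_in(o,p)][:3])
# cradle yaw: dark pixels
f=t["frame"][270:330,205:270].max(2); m=(f<60).astype(np.uint8)
c=max(cv2.findContours(m,cv2.RETR_EXTERNAL,cv2.CHAIN_APPROX_NONE)[0],key=cv2.contourArea); print(cv2.minAreaRect(c))
a=cv2.resize(t["frame"][255:345,190:290,::-1],None,fx=4,fy=4);b=cv2.resize(t["frame"][140:230,265:365,::-1],None,fx=4,fy=4)
cv2.imwrite("pics/p3.png",np.hstack([a,b]))
cmd([446,140.5,150],-0.31)
E
```

```text
gauge_mid [([305.1, 172.8, 325.9, 190.5], 0.7)]
cradle [([217.5, 294.8, 258.8, 313.4], 0.43)]
spot [([304.6, 172.2, 307.8, 175.2], 0.41)]
gauge_mid [([349.2, 301.9, 372.8, 331.4], 0.57)]
cradle [([342.5, 320.7, 377.7, 351.3], 0.77), ([284.7, 333.1, 322.5, 371.7], 0.7)]
spot [([269.8, 216.6, 286.7, 231.1], 0.45)]
((49.70134735107422, 13.55810832977295), (7.486203670501709, 28.437177658081055), 8.972626686096191)
t 7.65 pos [489.8 127.  212.6] yaw 0.308 F [0.64 0.62 0.57] g 1.0
cmd [-0.3   -0.213  0.532] [-0.002  0.055  1.235]
```

View pics/p3.png

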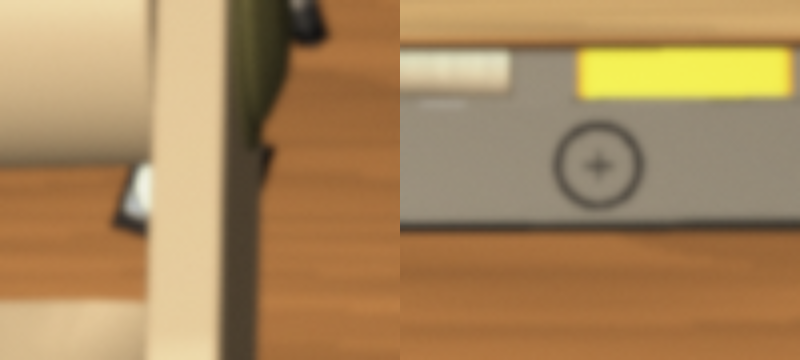

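Only the ring panel is useful: bin shut, ring centre at top-image (314.5,181.3). The arm hides the gauge. I'll undo the wrong-way wrist turn, then line up over the gauge.

Call:
drive_tool(
  series="-0.3 -0.21 0 0 0.03 0.3 1;-0.3 -0.21 0 0 0.055 0.6 1;-0.3 -0.21 0 0 0.055 0.9 1;-0.3 -0.21 0 0 0.055 1 1;-0.3 -0.21 0 0 0.055 1 1",
)

```text
time_s: 8.15
eef_pos: [448.0, 139.8, 213.9]
ee_rot: [-0.001, 0.995, -0.097, 0.0]
force: [-0.7, -0.1, 0.4]
grip_width: 0.998
```

```bash
python3 - <<'E'
from h import *
s=eyes.capture("side")
cmd([446,140.5,140],-0.305)
V=np.array([[0]])
t=dict(s)
t=eyes.capture("top")
print("ring z165",atz(t,314.5,181.3,165),"side",atz(s,278.3,223.9,165),tri(s,(278.3,223.9),t,(314.5,181.3)))
save(s,"p4.png",(280,200,430,360),4)
E
```

```text
t 8.2 pos [448.  139.8 213.8] yaw -0.192 F [ 0.29  0.5  -0.35] g 0.999
cmd [-0.017 -0.001  0.615] [-0.005  0.001  0.227]
ring z165 [640.95241312   3.78504368 165.        ] side [639.85199609   3.98382981 165.        ] (array([640.45127792,   3.75368931, 164.81085725]), np.float64(1.0617237882891062))
```

View pics/p4.png

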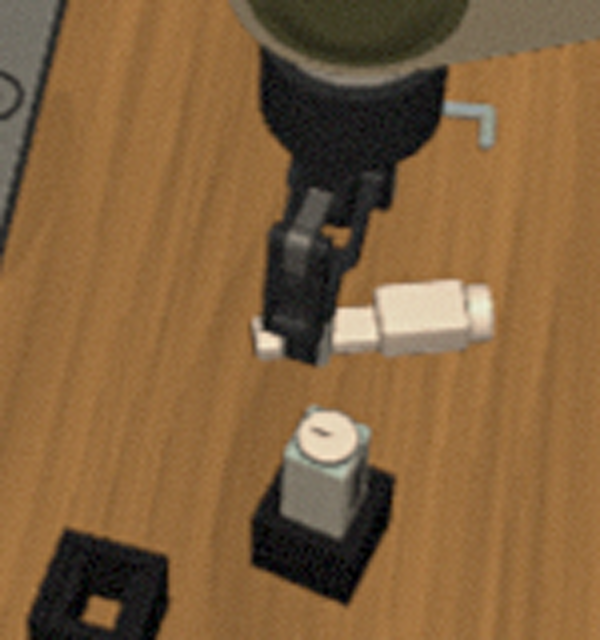

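Clear view: gauge A stands below the open fingers with its dial at crop (327,437), and the empty cradle is off to the lower left. Descending.

Call:
drive_tool(
  series="-0.02 0 0.2 0 0 0.1 1;-0.02 0 0.5 0 0 0.23 1;-0.02 0 0.8 0 0 0.23 1;-0.02 0 0.8 0 0 0.23 1",
)

```text
time_s: 8.65
eef_pos: [443.4, 140.2, 114.5]
ee_rot: [-0.0, 0.988, -0.152, -0.004]
force: [-0.4, 0.4, 0.5]
grip_width: 1.0
```

```bash
python3 - <<'E'
from h import *
s=eyes.capture("side")
cmd([446,140.5,60],-0.305)
save(s,"p5.png",(300,230,420,360),4.6)
E
```

```text
t 8.7 pos [445.  140.4 117. ] yaw -0.305 F [0.09 0.64 1.15] g 0.996
cmd [ 0.01  -0.003  0.475] [-0.002  0.008 -0.001]
```

View pics/p5.png

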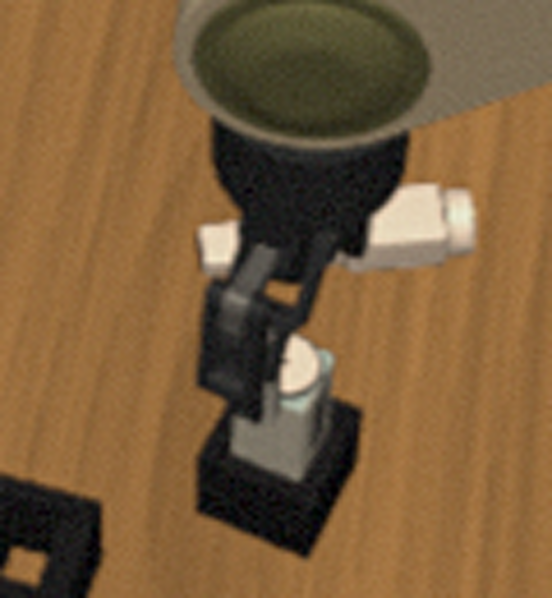

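The fingers straddle the gauge and line up with it. Next: down the last 55 mm and close.

Call:
drive_tool(
  series="0 0 0.2 0 0 0 1;0 0 0.4 0 0 0 1;0 0 0.46 0 0 0 1;0 0 0.46 0 0 0 1;0 0 0.46 0 0 0 0.6;0 0 0.46 0 0 0 0.3;0 0 0.46 0 0 0 0.2;0 0 0.46 0 0 0 0.2;0 0 0.46 0 0 0 0.2;0 0 0.46 0 0 0 0.2",
  newtons=40,
)

```text
time_s: 9.7
eef_pos: [445.3, 140.9, 62.6]
ee_rot: [-0.001, 0.988, -0.152, -0.001]
force: [-0.1, 3.8, 5.9]
grip_width: 0.39
```

```bash
python3 - <<'E'
from h import *
cmd([446,140.5,182],-0.305)
E
```

```text
t 9.7 pos [445.3 140.9  62.6] yaw -0.306 F [-0.13  3.77  5.9 ] g 0.39
cmd [ 0.004 -0.001 -0.995] [-0.005  0.005 -0.001]
```

Call:
drive_tool(
  series="0 0 -0.15 0 0 0 0.2;0 0 -0.4 0 0 0 0.2;0 0 -0.7 0 0 0 0.2;0 0 -1 0 0 0 0.2;0 0 -1 0 0 0 0.2;0 0 -1 0 0 0 0.2",
)

```text
time_s: 10.3
eef_pos: [445.3, 140.4, 182.3]
ee_rot: [-0.001, 0.988, -0.152, -0.001]
force: [-0.3, 0.0, -2.8]
grip_width: 0.398
```

Call:
drive_tool(
  series="0 0 -0.35 0 0 0 0.2;0 0 -0.5 0 0 0 0.2;0 0 -0.5 0 0 0 0.2",
)

```text
time_s: 10.6
eef_pos: [445.8, 140.2, 242.8]
ee_rot: [-0.001, 0.988, -0.152, -0.0]
force: [-0.1, -0.7, -3.2]
grip_width: 0.392
```

```bash
python3 - <<'E'
from h import *
s=eyes.capture("side")
cmd([640.5,3.8,241],-0.305)
q=telemetry.sense()["eef_pos"]; print([proj(s,q+[0,0,dz]).round(0) for dz in (-54.6,40)])
save(s,"p6.png",(280,150,430,330),3.3)
E
```

```text
t 10.65 pos [445.1 140.2 241.1] yaw -0.306 F [-0.34  0.56 -2.51] g 0.393
cmd [ 1.895  0.594 -0.007] [-0.003  0.007 -0.001]
[array([365., 283.]), array([367., 250.])]
```

View pics/p6.png

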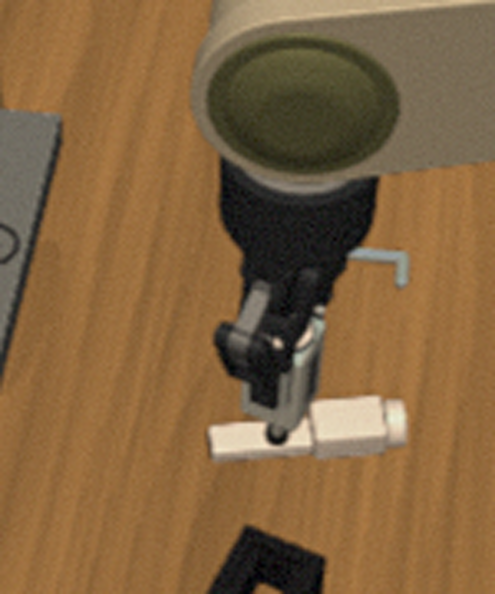

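Gauge lifted and upright. The foot shows at side (364,283.5), predicted (365,283), so the grasp geometry is right. The cradle is empty. Moving over the ring at 21 mm clearance.

Call:
drive_tool(
  series="0.3 0.1 0 0 0 0 0.2;0.6 0.2 0 0 0 0 0.2;0.9 0.3 0 0 0 0 0.2;0.95 0.3 0 0 0 0 0.2;0.95 0.3 0 0 0 0 0.2",
)

```text
time_s: 11.15
eef_pos: [542.6, 71.2, 237.8]
ee_rot: [-0.001, 0.988, -0.153, -0.004]
force: [0.5, 0.5, -2.2]
grip_width: 0.392
```

Call:
drive_tool(
  series="0.3 0.1 0 0 0 0 0.2;0.6 0.2 0 0 0 0 0.2;0.9 0.28 0 0 0 0 0.2;0.94 0.29 0 0 0 0 0.2;0.94 0.29 0 0 0 0 0.2;0.94 0.29 0 0 0 0 0.2",
)

```text
time_s: 11.75
eef_pos: [638.7, 5.2, 236.4]
ee_rot: [-0.001, 0.988, -0.152, -0.005]
force: [0.7, -0.1, -2.2]
grip_width: 0.393
```

```bash
python3 - <<'E'
from h import *
s=eyes.capture("side")
cmd([640.5,3.8,222],-0.305)
q=telemetry.sense()["eef_pos"]; print(proj(s,q+[0,0,-54.6]),proj(s,[640.5,3.8,165]))
save(s,"p7.png",(230,160,330,270),5)
E
```

```text
t 11.8 pos [638.7   5.2 236.8] yaw -0.305 F [ 0.36  0.24 -1.39] g 0.392
cmd [0.019 0.007 0.123] [-0.001  0.018 -0.001]
[278.08030674 218.76479413] [278.01273909 223.79815807]
```

View pics/p7.png

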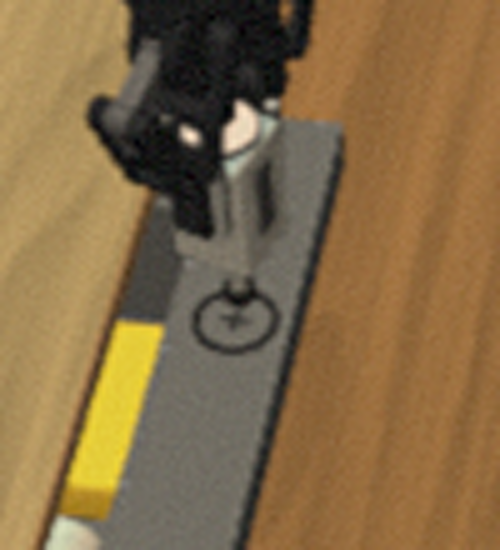

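The foot hangs about 17 mm above the ring's centre: foot at crop (238,303), ring at (235,321). Centring and pressing slowly.

Call:
drive_tool(
  series="0.02 0.01 0 0 0.018 0 0.2;0.02 0.01 0.04 0 0.018 0 0.2;0.02 0.01 0.08 0 0.018 0 0.2;0.02 0.01 0.11 0 0.018 0 0.2;0.02 0.01 0.13 0 0.018 0 0.2;0.02 0.01 0.15 0 0.018 0 0.2;0.02 0.01 0.17 0 0.018 0 0.2;0.02 0.01 0.18 0 0.018 0 0.2;0.02 0.01 0.18 0 0.018 0 0.2",
)

```text
time_s: 12.7
eef_pos: [640.5, 3.4, 215.3]
ee_rot: [-0.0, 0.988, -0.152, 0.0]
force: [0.0, 0.1, 0.6]
grip_width: 0.392
```

```bash
python3 - <<'E'
from h import *
s=eyes.capture("side");F=[telemetry.sense()["force"][2]]
for i in range(4): eyes.capture("side");F.append(telemetry.sense()["force"][2])
cmd([640.5,3.8,211.6],-0.305); print(F)
save(s,"p8.png",(230,160,330,270),5)
E
```

```text
t 12.95 pos [640.5   3.4 215.4] yaw -0.305 F [-0.19 -1.1   0.86] g 0.396
cmd [-0.001 -0.003  0.032] [-0.001 -0.    -0.001]
[np.float64(0.7903965204980855), np.float64(0.8180659671362752), np.float64(0.7829654785784608), np.float64(0.7735917587723055), np.float64(0.861005936329501)]
```

View pics/p8.png

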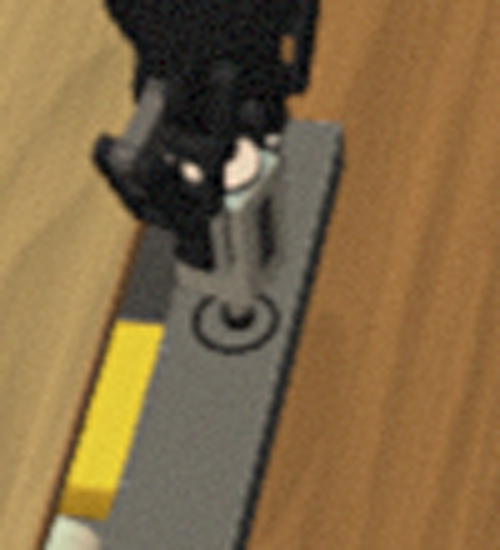

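The foot rests in the middle of the ring. Force is about +2.8 N over the free baseline, so the plunger is roughly 4–5 mm in. Pressing 3.5 mm more.

Call:
drive_tool(
  series="0 0 0.01 0 0 0 0.2;0 0 0.02 0 0 0 0.2;0 0 0.03 0 0 0 0.2;0 0 0.03 0 0 0 0.2;0 0 0.03 0 0 0 0.2;0 0 0.03 0 0 0 0.2",
)

```text
time_s: 13.55
eef_pos: [640.6, 3.4, 211.9]
ee_rot: [-0.0, 0.988, -0.152, 0.0]
force: [-0.5, -1.0, 1.6]
grip_width: 0.394
```

```bash
python3 - <<'E'
from h import *
F=[]
for i in range(4): s=eyes.capture("side");F.append(telemetry.sense()["force"][2].round(2))
print(F); cmd([640.5,3.8,211.6],-0.305)
save(s,"p9.png",(180,130,380,360),2.6)
E
```

```text
[np.float64(2.65), np.float64(1.77), np.float64(1.19), np.float64(1.9)]
t 13.75 pos [640.6   3.4 211.8] yaw -0.305 F [0.07 0.89 1.9 ] g 0.394
cmd [-0.001 -0.003  0.002] [-0.001 -0.001 -0.001]
```

View pics/p9.png

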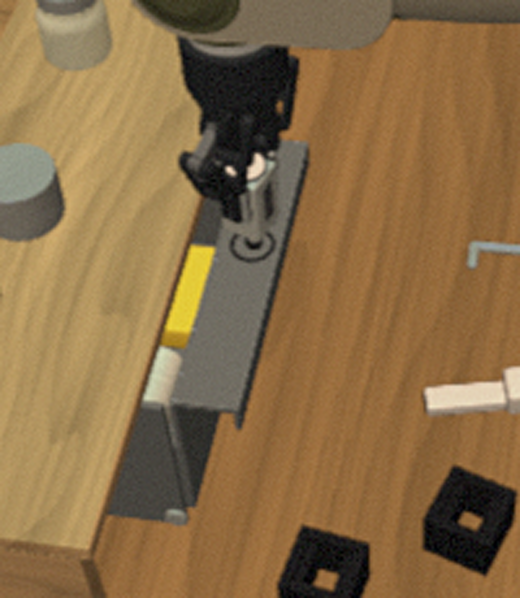

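The foot is inside the ring, the bin is shut, and the push is about 3.9 N over the baseline, so the plunger is about half way in. Handing in.

```bash
python3 -c "
from h import *
print(ctrl.finish_job())"
```

```text
the job is handed in; nothing more can be done
None
```

I pushed the bin shut, then lifted the gauge from the cradle nearest the robot and held it pressed on the lip. The job was handed in at about 13.8 s; it reports no verdict.

**Last checks:**
- **Position:** in the picture the foot sits inside the ring, at its centre to within about 1 px. The TCP is at (640.6, 3.4, 211.8) mm, against a measured ring centre of (640.5, 3.8) mm.
- **Upright:** the tool's tilt error is about 0.
- **Push:** about 3.9 N over the unloaded reading, though single readings vary by about ±0.7 N. That and the height both put the plunger about 8 mm in.
- **Bin:** the ring, measured in two cameras after the push, lay at 164.8 mm height (165 mm when shut). The last picture still shows the bin shut.
- **Bystanders:** I moved none of them knowingly. I did not measure them at the end, and the last picture shows only the nozzle and the pull.

**Didn't go to plan:**
- **Bin stop:** I ran into the bin's stop at about 35 N along x, roughly 39 N in total with the upward part. That is just under the 40 N limit.
- **Wrist turn:** I once turned the wrist the wrong way and corrected it before the grasp.

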